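# Fold the stay and shut the potter's tool chest

## Robot

A 7-joint arm with a two-finger parallel gripper is mounted at the origin on the work surface. World frame = base frame: x ahead of the robot, y to its left, z up, the work surface at z = 0. Lengths are in m, angles in rad, forces in N, time in s.
With the tool pointing down it reaches from about 0.35 to 0.9 m from the base axis. Payload 19.9 kg.
Tool frame: the origin (TCP) lies between the finger pads; the fingertips stand 19 mm ahead of it and the grasp point (between the pads) is the TCP; z points along the fingers, y is the direction in which the jaws open and shut (so a half turn about z gives the same grasp; the last joint's range is limited). The gripper opens to 94 mm and grips with 3 to 60 N. Pads are 16 mm wide; open, the fingers measure 119 mm over their backs; the gripper's body (75 mm by 177 mm) begins 78 mm behind the grasp point.
Start: joints at [1.065, 0.417, -0.01, 1.614, 0.005, 1.111, -0.053], TCP at [0.28, -0.559, 0.224] pointing down, gripper open.
Joint ranges: [-2.81, 2.81], [-0.39, 2.02], [-1.27, 1.25], [0.06, 2.57], [-1.19, 4.33], [0.19, 2], [-2.82, 2.82]. Speed limits (rad/s): [1.89, 1.89, 2.39, 2.39, 3.01, 3.01, 3.01].

## Interface

Orientations are given as a 3x3 rotation matrix whose columns are the frame's x, y, z axes.
In Python, from rig import robot gives the robot as it stands. Calls block until the motion is done:
- robot.move_ptp(position, orientation): joint-space move of the TCP to a pose.
- robot.move_linear(position, velocity=0.15, frame=None, threshold=None): straight line of the TCP; frame=None keeps the orientation; velocity is the mean speed in m/s. With threshold (N) it stops when the force on the tool has changed by that much, and returns True; else False.
- robot.goto_joints(angles): joint-space move.
- robot.gripper_to(opening): finger opening in m; the grip force is fixed at half the most; returns when the fingers have stopped.
- robot.pause(seconds).
- robot.ik(position, orientation): joint angles nearest the present ones, or None.
- robot.get_state(): the state.
- robot.grab_frame(name): name is "scene" or "top" or "wrist"; returns the picture (480x640x3 uint8, red, green, blue); there is no depth.
- robot.camera_info(name): a dict with "fx", "fy", "cx", "cy" (pixels), "dist" ([k1, k2, p1, p2, k3] as OpenCV has them; the pictures are not rectified), "rvec" (rotation vector, rad) and "tvec" (3), from world to camera coordinates, as OpenCV has them. Camera axes: x right, y down, z forward; pixel columns grow to the right and rows downward; lengths in m; the calibration is good to about 2 mm. A picture is of the moment at which its call begins: read the wrist's pose just before it. camera_info takes no time and is no camera call; for the wrist camera it gives the pose at the moment of the call.
A pose or a line that the arm cannot do raises robot.PlanningError and nothing moves.
- robot.sign_off(): hands the job in, once; it reports no verdict.
The state is a dict: "time": time; "qpos": joint angles; "joint_vel": joint speeds; "effort": joint torques, N m; "ee_pos": TCP position; "tool_rot": TCP orientation; "force": force on the tool from outside, world axes, zero at the start; "moment": the same for the moment, N m; "opening": finger opening in m.
Only numpy, scipy, OpenCV 4.12 (cv2) and the standard library are available. Lean on these libraries where they do the work, as an engineer would, in place of code of your own. Each camera call takes 0.05 s, during which the arm holds its last target.

## Task

Shut and bolt the potter's wooden tool chest: its lid is propped open by a locked elbow stay, so first lift the stay's knuckle up and away from the lid until it folds, without forcing the lid against it. Then lower the lid gently until it is fully shut, and slide its bolt fully home into the staple on the chest's side. Leave the pots, jars and other things around it where they are.

Things in the scene. Friction and masses are not known exactly. Their poses are not given: they have to be found in the camera images.
- chest: open wooden tool chest, 200 (x) by 260 (y) by 100 mm high, walls 10 mm, fixed to the table. Origin: centre of its underside. Its x axis points from its front to its hinge side, y to the side with the stay, z up.
- lid_hinge (a point): middle of the lid's hinge line, on the chest's far top edge: 100 mm along x from the chest's origin, 100 mm up. The hinge line runs along the chest's y.
- lid (a joint): wooden lid 200 (hinge to free edge) x 260 x 12 mm, hinged at its underside, about 0.3 kg, a batten on its outer face. Rad: 0 propped open, 70 degrees up from shut, leaning over the chest towards its front, free edge about 290 mm above the table; 1.222 shut. Stiff hinge (0.55 N m of friction): the lid stays where it is left; 2 to 4 N at its free edge push it down.
- lid_edge (a point): middle of the lid's free edge, on its outer (when shut, upper) face, 200 mm from the hinge.
- stay_upper (a joint): fold of the stay at its knuckle, rad: 0 locked (sagging 10 degrees past straight towards the hinge, so pressing the lid only locks it harder), 0.17 straight, 2.8 or so with the lid shut. Pulling the knuckle 35 mm up and to the chest's front, round stay_pivot, folds it about 1 rad (2 to 5 N), brings the lid a little down, and it stays so. From there lowering the lid folds it fully.
- stay_knuckle (a point): centre of the stay's knuckle, a steel barrel 22 mm across, 24 mm long, lying along the chest's y just outside the lid's side edge, both ends free for fingers. At the start about 143 mm above the table, 53 mm in front of the hinge line, under the lid's free edge: a vertical gripper meets the lid, so reach in from the chest's front, tool leaning back 30 to 45 degrees.
- stay_pivot (a point): pivot of the stay's lower link on the chest's +y side wall, level along y with the knuckle; fixed, 85 mm in front of the hinge line, 86 mm above the table. The stay is two flat steel links of 66 mm beside the chest's +y side: the lower turns about this point, the upper about a pin on the lid's side edge 110 mm from the hinge.
- bolt (a joint): barrel bolt on the lid's outer face near its free edge, m: 0 drawn back, 0.035 fully home through the staple; slides towards the chest's -y with 1 to 2 N and stays where it is left. The staple, fixed on the chest's -y side wall 32 mm wide, stands 25 mm above the shut lid's outer face.
- bolt_knob (a point): centre of the bolt's upright round knob, 20 mm across, which stands from 14 to 48 mm off the lid's underside (36 mm above its outer face); this point is 38 mm from the underside, 26 mm above the outer face.
- jar_left: bystander: glaze jar 70 mm across, 85 mm tall, origin under its centre.
- jar_right: bystander: glaze jar 70 mm across, 85 mm tall, origin under its centre.
- vase: bystander: terracotta cylinder vase 96 mm across, 150 mm tall, origin under its centre.
- coil_dish: bystander: round wooden dish 110 mm across, 18 mm tall, with a coil in it, origin under its centre.
- brush: bystander: brush 170 mm long lying along its x axis in front of the chest.
- mug: bystander: white mug 80 mm across, 85 mm tall, origin under its centre.

How it is judged:
By the outcome, as a careful person would: the job done as asked, in the order asked, and still so for the second after the job is handed in, with the robot touching nothing.
It also fails if it takes over 64 s, if anything falls off the work surface, if the arm or the gripper's body presses on something with over 40 N, if the wrist force passes 120 N, or if a joint passes its speed limit or range.

## Working session

There is one attempt and no reset: what is moved stays moved. The work goes in short steps, each a Python script; the robot and the scene stay as the last script left them, time stands still between calls to the robot, and variables do not carry over. Pictures are saved under pics/ and viewed, and the job is handed in when it is done.

```bash
ls; mkdir -p pics; python3 - <<'E'
from rig import robot
import cv2
for n in ("scene","top","wrist"):
    f=robot.grab_frame(n); cv2.imwrite(f"pics/{n}0.png",f[:,:,::-1]); print(n,robot.camera_info(n))
print(robot.get_state())
E
```

```text
pics
scene {'fx': 473.72198512546964, 'fy': 473.72198512546964, 'cx': 313.7171083941093, 'cy': 243.7852099774552, 'dist': array([0.02419014, 0.        , 0.        , 0.        , 0.        ]), 'rvec': array([ 0.97470467,  2.3211051 , -1.21933694]), 'tvec': array([ 0.36371661, -0.0985793 ,  1.4946647 ])}
top {'fx': 470.5609094099538, 'fy': 470.5609094099538, 'cx': 317.7492664130697, 'cy': 244.03592981285436, 'dist': array([-0.06516927,  0.        ,  0.        ,  0.        ,  0.        ]), 'rvec': array([ 2.13841642, -2.1117725 ,  0.20952978]), 'tvec': array([0.01350065, 0.56882257, 1.05369301])}
wrist {'fx': 335.6613200695133, 'fy': 335.6613200695133, 'cx': 316.91695063084757, 'cy': 230.9927888959613, 'dist': array([-0.03700678,  0.        ,  0.        ,  0.        ,  0.        ]), 'rvec': array([-2.48776263,  1.53584394,  0.19540284]), 'tvec': array([-0.6243031 , -0.02754945,  0.39275562])}
{'time': 0.15, 'qpos': array([ 1.06448255,  0.4178431 , -0.01027869,  1.61399236,  0.00470199,
        1.11073569, -0.05303848]), 'joint_vel': array([ 1.18303227e-04, -2.97362149e-03,  1.85806118e-05, -9.08381807e-04,
        2.26638190e-04, -5.53833089e-04,  1.90456366e-04]), 'effort': array([ 1.20761921e-03, -8.51528335e+01,  6.39035739e-01, -4.26140928e+01,
       -4.88358736e-02,  1.70948985e-02, -2.96824010e-05]), 'ee_pos': array([ 0.28002194, -0.55846435,  0.22398352]), 'tool_rot': array([[ 8.93928492e-01,  4.48209319e-01, -5.07396140e-04],
       [ 4.48209597e-01, -8.93928130e-01,  8.09554280e-04],
       [-9.07259105e-05, -9.51103456e-04, -9.99999544e-01]]), 'force': array([ 0.70327689, -0.51828549, -0.55523761]), 'moment': array([ 0.02955437, -0.03905365, -0.0029048 ]), 'opening': 0.09405445264026806}
```

View pics/scene0.png

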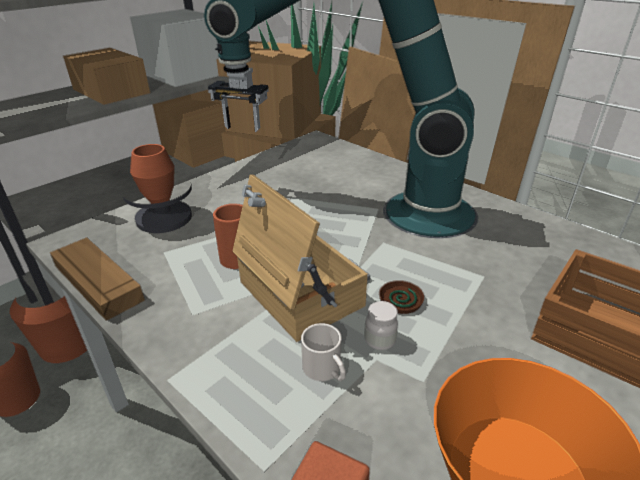

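View pics/top0.png

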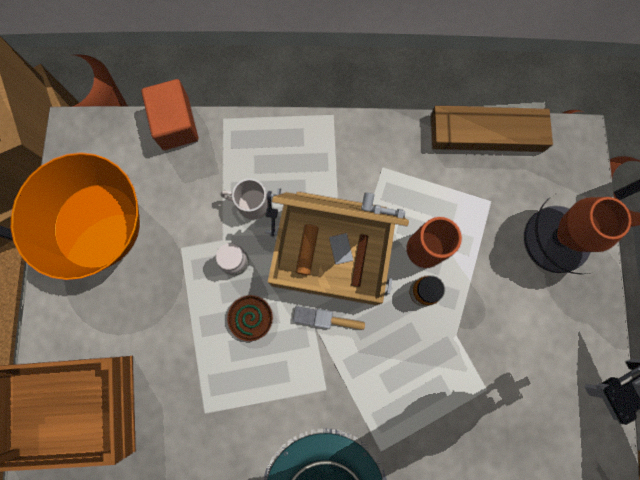

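View pics/wrist0.png

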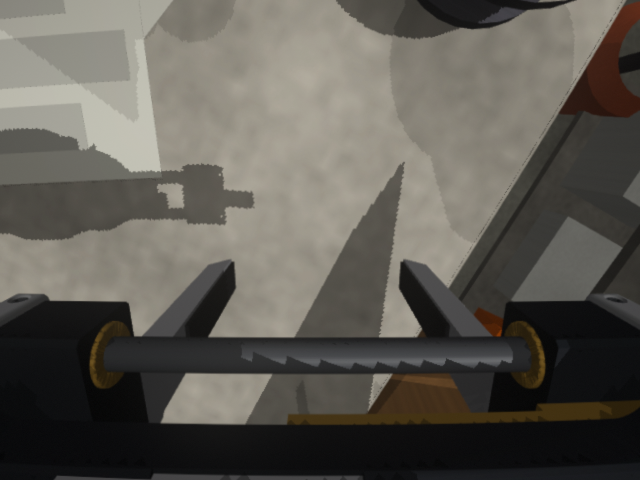

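```bash
python3 - <<'E'
import cv2
t=cv2.imread("pics/top0.png"); cv2.imwrite("pics/topz.png",cv2.resize(t[180:330,225:425],None,fx=4,fy=4,interpolation=cv2.INTER_CUBIC))
t=cv2.imread("pics/scene0.png"); cv2.imwrite("pics/scz.png",cv2.resize(t[165:345,210:410],None,fx=4,fy=4,interpolation=cv2.INTER_CUBIC)[:600*2][:720])
E
python3 - <<'E'
import cv2
t=cv2.imread("pics/scene0.png"); cv2.imwrite("pics/scz.png",cv2.resize(t[165:345,205:405],None,fx=3.3,fy=3.3,interpolation=cv2.INTER_CUBIC))
E
```

```text
(no output)
```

View pics/topz.png

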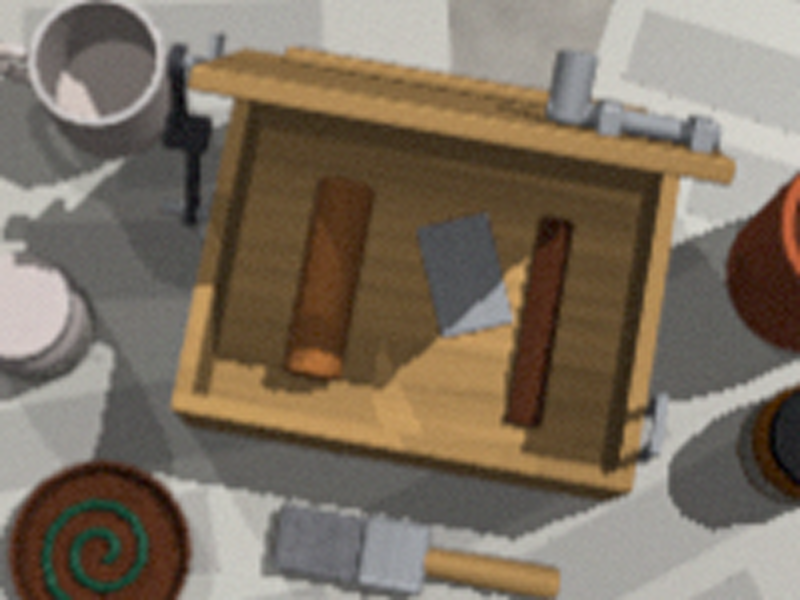

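View pics/scz.png

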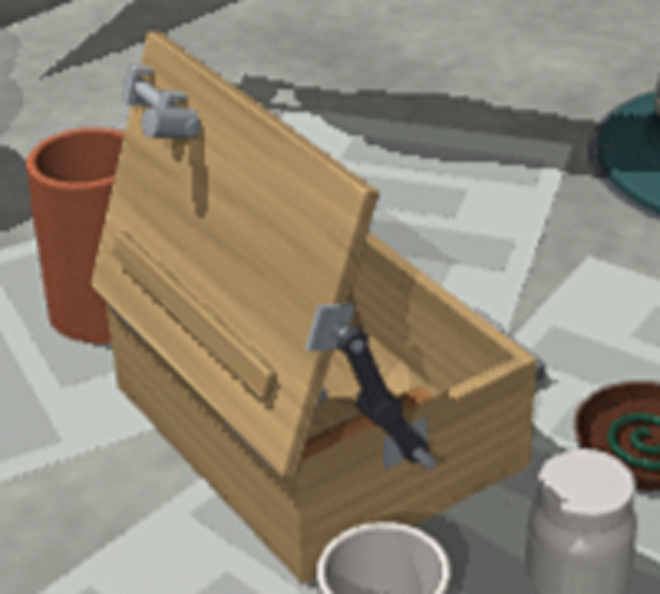

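```bash
cat > h.py <<'E'
import numpy as np, cv2
from rig import robot
from scipy.optimize import least_squares
def proj(n,P):
    c=robot.camera_info(n); K=np.array([[c["fx"],0,c["cx"]],[0,c["fy"],c["cy"]],[0,0,1.]])
    return cv2.projectPoints(np.atleast_2d(np.array(P,float)),c["rvec"],c["tvec"],K,c["dist"])[0][:,0]
def lidp(s,y,t,a):  # s from hinge, t above underside, a=angle up from shut
    return [.1-s*np.cos(a)+t*np.sin(a), y, .1+s*np.sin(a)+t*np.cos(a)]
def W(p,P):
    c,s=np.cos(p[2]),np.sin(p[2]); P=np.atleast_2d(P); return np.c_[p[0]+c*P[:,0]-s*P[:,1], p[1]+s*P[:,0]+c*P[:,1], P[:,2]]
E
cat > fit.py <<'E'
from h import *
A=np.radians(70)
top=[([-.1,.13,.1],(268,282)),([-.1,-.13,.1],(383,303)),(lidp(.2,.13,0,A),(272.5,202)),(lidp(.2,-.13,0,A),(408.2,225.7))]
sc=[(lidp(0,.13,.012,A),(293.8,309.8)),([.1,.13,0],(298.3,341.4)),([-.1,.13,.1],(367.1,274.1)),(lidp(.2,.13,.012,A),(318.6,222.6)),(lidp(.2,-.13,.012,A),(250.5,174.7)),(lidp(0,-.13,.012,A),(233.8,251.4)),([.1,-.13,0],(240.8,281.7))]
def res(p):
    r=[]
    for n,L in (("top",top),("scene",sc)):
        r.append(proj(n,W(p,[l[0] for l in L]))-np.array([l[1] for l in L]))
    return np.vstack(r)
s=least_squares(lambda p:res(p).ravel(),[.55,-.03,-.15],loss='soft_l1')
print(s.x,np.degrees(s.x[2])); print(res(s.x).round(1))
np.save("chest.npy",s.x)
p=s.x
K=[.1-.053,.147,.143];Pv=[.1-.085,.147,.086]
kn=lidp(.165,-.06,.038,A)
print("knuckle",W(p,K),proj("top",W(p,K)),proj("scene",W(p,K)),proj("scene",W(p,Pv)),"hinge",W(p,[.1,0,.1]))
E
python3 fit.py
```

```text
[ 0.54849699 -0.0115555  -0.15644379] -8.963568880857745
[[-1.   1.1]
 [-0.2 -0.2]
 [-2.1  1.6]
 [-0.9  0.7]
 [-2.3 -0.4]
 [-0.6  0.7]
 [ 0.7 -1.4]
 [-1.6 -0.3]
 [-1.1 -0.7]
 [-1.6 -0.2]
 [-0.2  0.6]]
knuckle [[0.61782655 0.12632638 0.143     ]] [[270.06081336 213.66132371]] [[321.03551228 287.13682969]] [[332.95105254 301.49217813]] hinge [[ 0.64727575 -0.02713614  0.1       ]]
```

```bash
cat >> h.py <<'E'
def R(th,yaw,flip=-1):  # tool leaning back th toward chest x; tool y = flip*chest y
    cx=np.array([np.cos(yaw),np.sin(yaw),0]); cy=np.array([-np.sin(yaw),np.cos(yaw),0]); z=np.array([0,0,1.])
    tz=np.sin(th)*cx-np.cos(th)*z; ty=flip*cy; return np.c_[np.cross(ty,tz),ty,tz]
def snap(n,f,crop=None,k=1):
    c=robot.camera_info(n); im=robot.grab_frame(n)[:,:,::-1].copy()
    if crop: x0,y0,x1,y1=crop; im=cv2.resize(im[y0:y1,x0:x1],None,fx=k,fy=k,interpolation=cv2.INTER_CUBIC)
    cv2.imwrite(f"pics/{f}.png",im); return c
E
python3 - <<'E'
from h import *
p=np.load("chest.npy"); A=np.radians(70)
st=robot.get_state(); c=robot.camera_info("wrist"); Rc=cv2.Rodrigues(c["rvec"])[0]; cam=-Rc.T@c["tvec"]
print("cam in tool",st["tool_rot"].T@(cam-st["ee_pos"]), "cam z in tool",st["tool_rot"].T@Rc[2])
def f(v): return np.r_[(proj("top",W(p,[lidp(v[0],v[1],.014,A),lidp(v[0],v[1],.048,A)]))-[[367.5,208.5],[368.9,194.5]]).ravel(),(proj("scene",W(p,[lidp(v[0],v[1],.048,A)]))-[[262.6,203.5]]).ravel()]
s=least_squares(f,[.17,-.06]); print("knob s,y",s.x,s.fun)
for th in (30,38,45):
  for fl in (1,-1):
    Rt=R(np.radians(th),p[2],fl)
    k=W(p,[.047,.145,.143])[0]
    print(th,fl,k,[None if q is None else q.round(2) for q in (robot.ik(k,Rt),robot.ik(k-.11*Rt[:,2],Rt))])
E
```

```text
cam in tool [ 0.07016197  0.00020906 -0.16215174] cam z in tool [-0.2471974  -0.00109995  0.96896452]
knob s,y [ 0.16915518 -0.04629689] [ -3.86137992   1.76504848  -2.17247691  -1.67370029 -10.96163842
  -2.80193085]
30 1 [0.61751494 0.1243508  0.143     ] [array([ 0.38,  0.5 , -0.92,  2.04,  1.25,  0.69,  0.04]), array([ 0.57,  0.26, -1.12,  2.06,  0.89,  0.72,  0.3 ])]
30 -1 [0.61751494 0.1243508  0.143     ] [array([-0.31,  0.34, -0.07,  2.06,  0.81,  0.39, -2.81]), array([ 0.15,  0.15, -0.64,  2.07,  0.7 ,  0.62, -2.7 ])]
38 1 [0.61751494 0.1243508  0.143     ] [array([ 0.27,  0.45, -0.8 ,  2.13,  1.54,  0.64, -0.28]), array([ 0.64,  0.27, -1.26,  2.18,  1.23,  0.71, -0.05])]
38 -1 [0.61751494 0.1243508  0.143     ] [None, array([-1.55,  0.15,  1.13,  2.24,  0.7 ,  0.36, -2.79])]
45 1 [0.61751494 0.1243508  0.143     ] [array([ 0.03,  0.4 , -0.55,  2.2 ,  1.81,  0.61, -0.62]), array([ 0.59,  0.28, -1.26,  2.28,  1.52,  0.76, -0.37])]
45 -1 [0.61751494 0.1243508  0.143     ] [array([-0.9 ,  0.39,  0.52,  2.23,  1.95,  0.26,  2.2 ]), array([ 0.45,  0.21, -1.09,  2.28,  1.48,  0.67,  2.77])]
```

```bash
python3 - <<'E'
from h import *
p=np.load("chest.npy"); Rt=R(np.radians(36),p[2],1)
k=W(p,[.047,.145,.143])[0]
robot.move_ptp([.42,0.05,.40],Rt); s=robot.get_state(); print(s["time"],s["qpos"].round(2))
robot.gripper_to(.06)
pre=k-.10*Rt[:,2]
print(robot.ik(pre,Rt))
robot.move_ptp(pre,Rt); robot.pause(.2); s=robot.get_state(); print(s["time"],s["qpos"].round(2),s["ee_pos"],pre,s["force"])
snap("wrist","w1"); snap("scene","s1",(180,100,480,325),2.6)
print(proj("wrist",[k,W(p,[.047,.133,.143])[0],W(p,[.047,.157,.143])[0],W(p,[.015,.145,.086])[0]]))
E
```

```text
Traceback (most recent call last):
rig.PlanningError: the arm cannot take that pose within its joint ranges
```

```bash
python3 - <<'E'
from h import *
p=np.load("chest.npy"); Rt=R(np.radians(36),p[2],1)
for x in (.42,.46,.5,.54):
  for y in (-.1,0,.1,.2):
    for z in (.28,.34,.4):
      q=robot.ik([x,y,z],Rt)
      if q is not None: print(x,y,z,q.round(2))
E
```

```text
0.42 -0.1 0.28 [ 0.29 -0.33 -0.1   2.41 -0.12  0.43  1.69]
0.42 0 0.28 [ 0.4  -0.38 -0.49  2.41 -0.04  0.46  1.33]
0.42 0.1 0.28 [ 0.48 -0.39 -0.84  2.35  0.07  0.51  0.95]
0.42 0.1 0.34 [-0.1  -0.36 -0.38  2.27  0.36  0.72  0.7 ]
0.42 0.2 0.28 [ 0.59 -0.34 -1.2   2.25  0.24  0.59  0.57]
0.42 0.2 0.34 [ 0.38 -0.35 -0.98  2.16  0.22  0.73  0.65]
0.42 0.2 0.4 [ 0.31 -0.38 -0.86  2.06  0.16  0.86  0.75]
0.46 -0.1 0.28 [ 0.31 -0.23 -0.14  2.35 -0.09  0.4   1.65]
0.46 -0.1 0.34 [ 0.31 -0.3  -0.13  2.25 -0.09  0.56  1.65]
0.46 -0.1 0.4 [ 0.29 -0.35 -0.11  2.15 -0.08  0.71  1.63]
0.46 0 0.28 [ 0.42 -0.27 -0.52  2.35  0.08  0.42  1.22]
0.46 0 0.34 [ 0.39 -0.34 -0.46  2.25 -0.01  0.58  1.33]
0.46 0 0.4 [ 0.36 -0.39 -0.4   2.15 -0.03  0.73  1.37]
0.46 0.1 0.28 [ 0.55 -0.27 -0.91  2.29  0.23  0.48  0.83]
0.46 0.1 0.34 [ 0.48 -0.35 -0.79  2.2   0.08  0.63  1.02]
0.46 0.1 0.4 [ 0.24 -0.35 -0.57  2.1   0.16  0.78  0.97]
0.46 0.2 0.28 [ 0.36 -0.09 -1.06  2.19  0.66  0.67  0.24]
0.46 0.2 0.34 [ 0.58 -0.29 -1.13  2.11  0.23  0.7   0.68]
0.46 0.2 0.4 [ 0.52 -0.34 -1.01  2.01  0.13  0.82  0.82]
0.5 -0.
[... 658 characters left out ...]
0.81  0.73]
0.54 -0.1 0.28 [ 0.34 -0.06 -0.22  2.2   0.03  0.37  1.51]
0.54 -0.1 0.34 [ 0.31 -0.13 -0.18  2.12 -0.01  0.52  1.54]
0.54 -0.1 0.4 [ 0.26 -0.17 -0.13  2.02 -0.01  0.66  1.55]
0.54 0 0.28 [ 0.47 -0.07 -0.61  2.2   0.35  0.41  0.99]
0.54 0 0.34 [ 0.37 -0.14 -0.48  2.12  0.19  0.55  1.16]
0.54 0 0.4 [ 0.32 -0.19 -0.41  2.02  0.12  0.69  1.23]
0.54 0.1 0.28 [ 0.7  -0.01 -1.11  2.15  0.65  0.53  0.52]
0.54 0.1 0.34 [ 0.5  -0.11 -0.85  2.07  0.38  0.62  0.79]
0.54 0.1 0.4 [ 0.41 -0.16 -0.73  1.98  0.26  0.74  0.93]
0.54 0.2 0.28 [ 0.38  0.15 -1.08  2.06  0.92  0.77  0.13]
0.54 0.2 0.34 [ 0.31  0.03 -0.95  1.99  0.67  0.79  0.38]
0.54 0.2 0.4 [ 0.51 -0.05 -1.09  1.89  0.49  0.86  0.57]
```

```bash
python3 - <<'E'
from h import *
p=np.load("chest.npy"); Rt=R(np.radians(36),p[2],1)
k=W(p,[.047,.145,.143])[0]
robot.move_ptp([.47,0.0,.38],Rt); s=robot.get_state(); print(s["time"],s["qpos"].round(2))
robot.gripper_to(.06)
pre=k-.10*Rt[:,2]
print(robot.ik(pre,Rt))
robot.move_ptp(pre,Rt); robot.pause(.2); s=robot.get_state(); print(s["time"],s["qpos"].round(2),s["ee_pos"],pre,s["force"])
snap("wrist","w1"); snap("scene","s1",(180,100,480,325),2.6)
print(proj("wrist",[k,W(p,[.047,.133,.143])[0],W(p,[.047,.157,.143])[0],W(p,[.015,.145,.086])[0]]))
E
```

```text
2.3333 [ 0.38 -0.35 -0.43  2.17 -0.01  0.68  1.34]
[ 0.63340148  0.31650943 -1.25234996  2.15090566  1.20708409  0.73390679
 -0.00419203]
4.5 [ 0.63  0.32 -1.25  2.15  1.21  0.73 -0.  ] [0.55948013 0.13317609 0.22419627] [0.55945424 0.13350887 0.2239017 ] [-0.28368517 -1.03973042  0.03927464]
[[318.23647785 236.08134412]
 [303.40931413 236.08148047]
 [333.0640093  236.08047272]
 [318.18597353 159.89928151]]
```

View pics/w1.png

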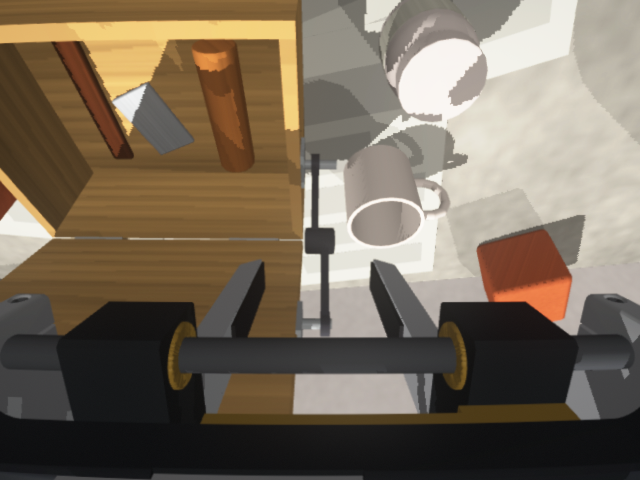

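View pics/s1.png

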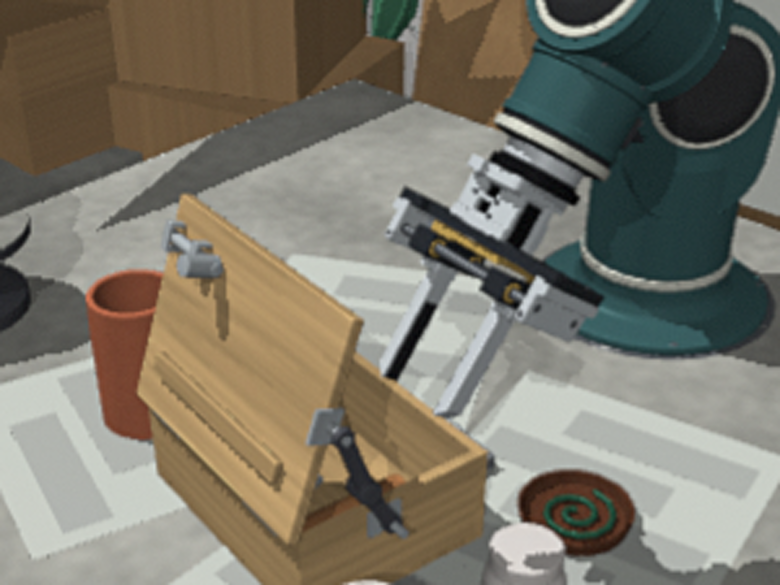

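```bash
python3 - <<'E'
from h import *
p=np.load("chest.npy")
obs={"wrist":(320,241.5),"scene":(321.7,288.6),"top":(271.2,212.5)}
k0=W(p,[.047,.145,.143])[0]
f=lambda k:np.concatenate([(proj(n,k)[0]-obs[n])/w for n,w in (("wrist",1),("scene",.5),("top",.7))])
s=least_squares(f,k0); print(s.x-k0,s.x,s.fun)
c,sn=np.cos(p[2]),np.sin(p[2]); d=s.x[:2]-p[:2]; print("chest frame",c*d[0]+sn*d[1],-sn*d[0]+c*d[1])
np.save("k.npy",s.x)
E
```

```text
[0.00325859 0.00218277 0.00119104] [0.62077352 0.12653357 0.14419104] [ 1.50504191 -2.05593602 -3.1750397  -2.39077339 -1.77246879 -0.40394678]
chest frame 0.049878704737005196 0.14766381863658976
```

```bash
python3 - <<'E'
from h import *
p=np.load("chest.npy"); k=np.load("k.npy"); Rt=R(np.radians(36),p[2],1)
print(robot.move_linear(k-.0*Rt[:,2],velocity=.06,frame=Rt,threshold=6)); robot.pause(.1)
s=robot.get_state(); print(s["time"],s["qpos"].round(2),s["ee_pos"]-k,s["force"])
snap("wrist","w2"); snap("scene","s2",(180,100,480,325),2.6)
E
```

```text
False
6.5333 [ 0.44  0.56 -1.04  2.09  1.52  0.77 -0.19] [ 2.30786415e-05 -1.78124289e-05  2.37400695e-04] [0.80335103 0.62394097 1.07746886]
```

View pics/w2.png

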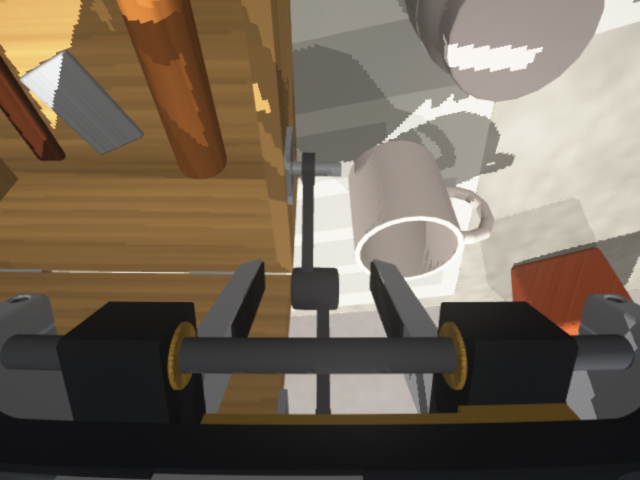

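View pics/s2.png

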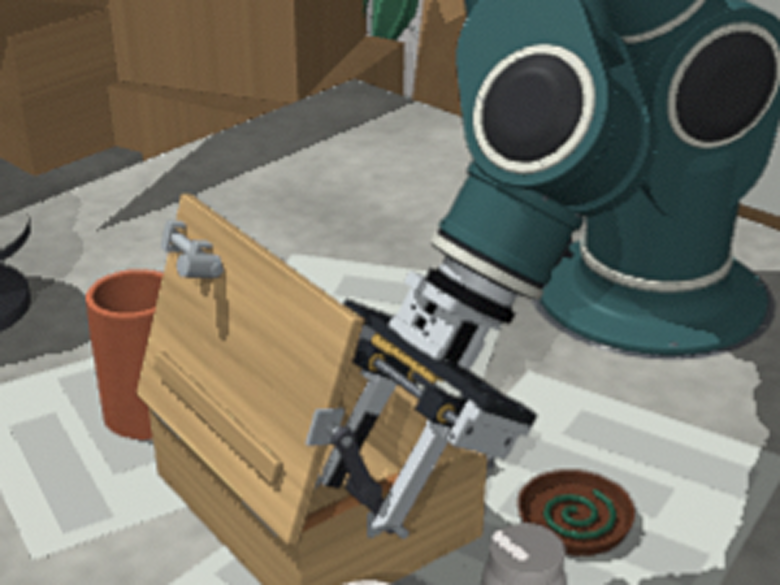

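```bash
python3 - <<'E'
from h import *
p=np.load("chest.npy"); k=np.load("k.npy"); Rt=R(np.radians(36),p[2],1)
s=robot.get_state(); print(proj("wrist",[s["ee_pos"],s["ee_pos"]+.019*Rt[:,2],s["ee_pos"]+.03*Rt[:,1]]))
E
```

```text
[[318.46985465 286.39588222]
 [318.32649053 273.04355656]
 [376.02530084 286.31040322]]
```

```bash
python3 - <<'E'
from h import *
p=np.load("chest.npy"); k=np.load("k.npy"); Rt=R(np.radians(36),p[2],1)
k=k-.0018*Rt[:,1]-.001*Rt[:,0]; np.save("k.npy",k)
robot.move_linear(k,velocity=.03,frame=Rt)
robot.gripper_to(.028); s=robot.get_state(); print(s["opening"],s["force"])
robot.gripper_to(.018); robot.pause(.1); s=robot.get_state(); print(s["time"],s["opening"],s["force"],s["moment"])
snap("wrist","w3",(160,160,480,400),2)
E
```

```text
0.028175351108842565 [-0.12156541  1.00067669 -0.17354834]
7.9 0.02383525013937794 [ 0.91137316  4.61695553 -1.64646767] [0.98131936 0.3948811  0.52697682]
```

View pics/w3.png

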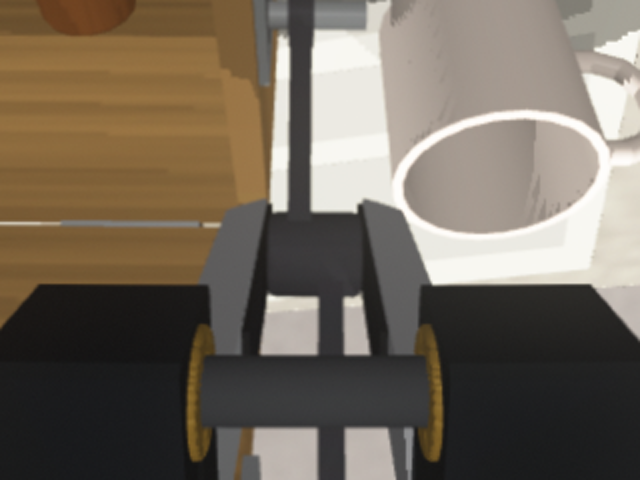

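```bash
cat > pull.py <<'E'
from h import *
p=np.load("chest.npy"); k=np.load("k.npy"); Rt=R(np.radians(36),p[2],1)
cx=np.array([np.cos(p[2]),np.sin(p[2]),0])
f0=robot.get_state()["force"]
for d in (4,8,12,16,20,24,28,32,34):
    a=np.radians(d); x,z=.032,.057
    q=k+cx*((x*np.cos(a)-z*np.sin(a))-x)+np.array([0,0,1])*((x*np.sin(a)+z*np.cos(a))-z)
    hit=robot.move_linear(q,velocity=.03,frame=Rt,threshold=15)
    s=robot.get_state(); print(d,hit,(s["force"]-f0).round(1),s["opening"].round(4))
    if hit: break
print(s["time"]); snap("scene","s4",(180,100,480,325),2.6);snap("wrist","w4",(160,160,480,400),2)
E
python3 pull.py
```

```text
Traceback (most recent call last):
  File "pull.py", line 9, in <module>
    s=robot.get_state(); print(d,hit,(s["force"]-f0).round(1),s["opening"].round(4))
                                                              ^^^^^^^^^^^^^^^^^^
AttributeError: 'float' object has no attribute 'round'
```

```bash
sed -i 's/s\["opening"\].round(4)/round(s["opening"],4)/' pull.py; python3 pull.py
```

```text
4 False [-0.4 -0.6  2.1] 0.0238
8 False [ 0.3 -0.9  1.4] 0.0238
12 False [ 0.6 -0.2  1.1] 0.0235
16 False [-0.7  0.4 -0.4] 0.0238
20 False [1.4 0.4 0.9] 0.0237
24 False [0.5 0.3 0.6] 0.0237
28 False [1.  0.  0.5] 0.024
32 False [1.2 0.1 1.5] 0.0241
34 False [2.4 1.  1. ] 0.024
10.85
```

View pics/s4.png

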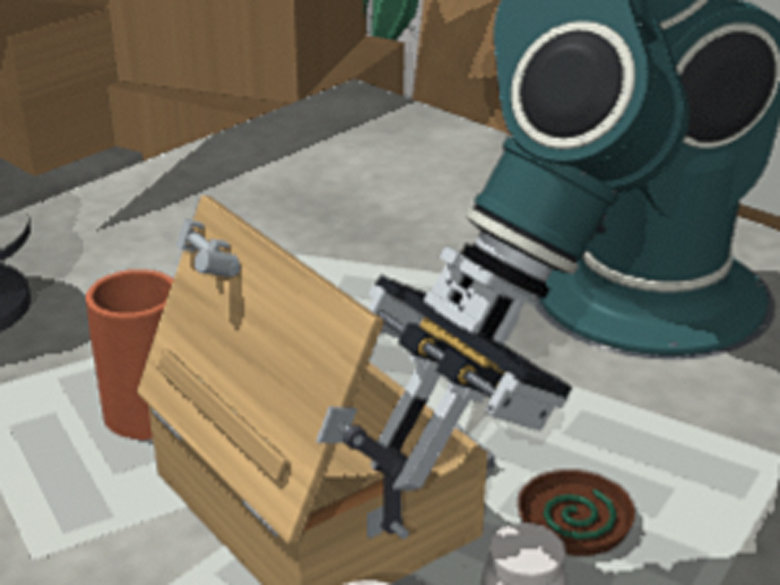

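View pics/w4.png

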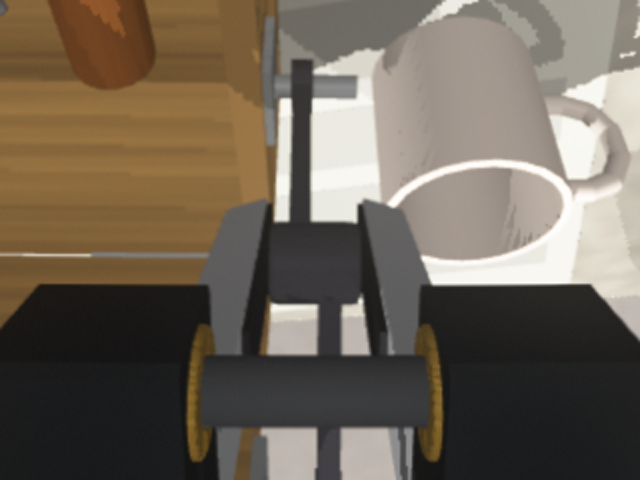

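```bash
python3 - <<'E'
from h import *
p=np.load("chest.npy").copy(); p[0]+=.002; np.save("chest2.npy",p); Rt=R(np.radians(36),p[2],1)
robot.gripper_to(.05); robot.pause(.1)
s=robot.get_state(); print("rel",s["force"])
robot.move_linear(s["ee_pos"]-.11*Rt[:,2],velocity=.12,frame=Rt)
e=robot.get_state()["ee_pos"]
Rv=R(0,p[2],1)
A=np.radians(65)
def tcp(a,s=.185,y=.04): return W(p,np.array(lidp(s,y,.012,a))+[.008,0,.019])[0]
b=tcp(A)+W([0,0,p[2]],[.035,0,0])[0]
hi=b.copy(); hi[2]=.43
m=hi.copy(); m[0]=.50
for q in (m,hi,b,tcp(0)): print(q.round(3),robot.ik(q,Rv))
robot.move_ptp(m,Rv); robot.gripper_to(.0); robot.move_linear(hi,frame=Rv,velocity=.2)
s=robot.get_state(); print(s["time"],s["qpos"].round(2),s["opening"])
snap("scene","s5",(180,100,480,325),2.6);snap("top","t5",(215,140,435,305),3.6)
E
```

```text
rel [0.44261643 0.5737279  0.28522921]
[0.5   0.016 0.43 ] [ 0.69970945  0.1197748  -0.87094211  1.58152903  0.09188324  1.48306931
  1.23859178]
[0.631 0.016 0.43 ] [ 0.59332273  0.49773069 -1.05517262  1.25919727  0.42880746  1.61611985
  1.03046162]
[0.631 0.016 0.292] [ 0.63394467  0.58436961 -1.06432448  1.48959941  0.51469735  1.37037344
  0.95230204]
[0.481 0.04  0.131] [ 0.66664959  0.4584863  -0.98468793  2.02301056  0.48504157  0.91217064
  0.83550928]
15.4833 [ 0.48  0.43 -0.84  1.26  0.32  1.58  1.11] 0.0008789932621493003
```

View pics/s5.png

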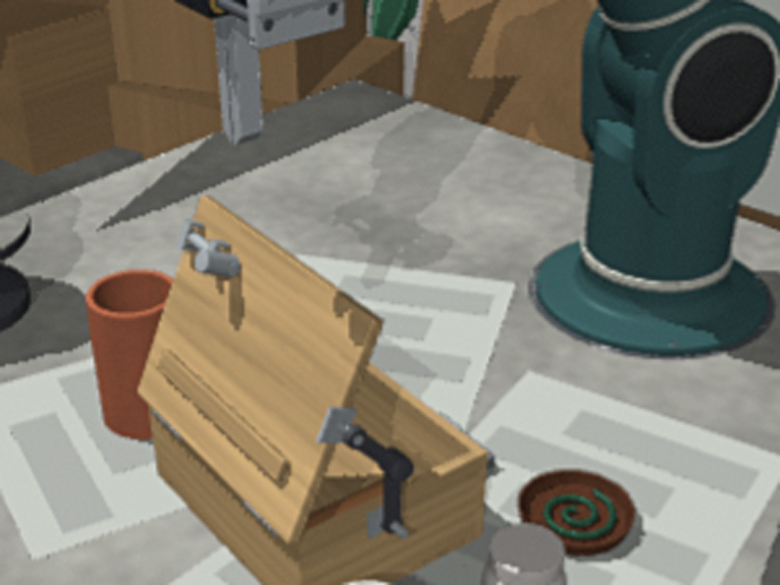

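View pics/t5.png

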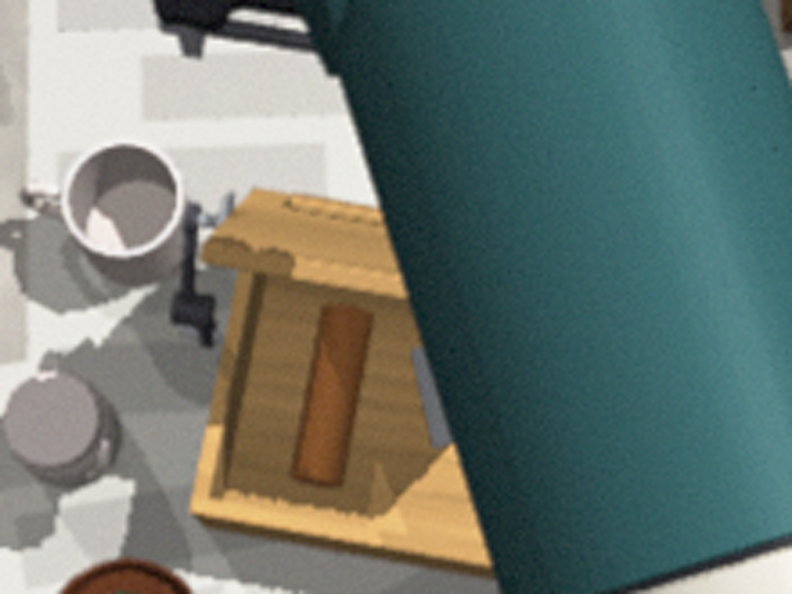

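```bash
cat > low.py <<'E'
from h import *
import sys
p=np.load("chest2.npy"); Rv=R(0,p[2],1)
def tcp(a,s=.185,y=.04): return W(p,np.array(lidp(s,y,.012,np.radians(a)))+[.008,0,.019])[0]
E
python3 - <<'E'
from low import *
b=tcp(65)+W([0,0,p[2]],[.035,0,0])[0]
print(robot.move_linear(b,frame=Rv,velocity=.12,threshold=8))
robot.pause(.1); f0=robot.get_state()["force"]
print(robot.move_linear(tcp(68),frame=Rv,velocity=.05,threshold=8))
for a in range(64,35,-4):
    hit=robot.move_linear(tcp(a),frame=Rv,velocity=.06,threshold=14)
    s=robot.get_state(); print(a,hit,(s["force"]-f0).round(1))
    if hit: break
print(s["time"],s["ee_pos"]-tcp(a)); snap("scene","s6",(180,100,480,325),2.6)
E
```

```text
False
False
64 False [ 0.8 -0.6  0.2]
60 False [-0.6 -1.1  1.8]
56 False [-0.4 -0.2  0.8]
52 False [ 0.3 -0.7  1. ]
48 False [ 0.  -0.5  0.7]
44 False [0.1 0.1 1.2]
40 False [-0.6  0.2  1.2]
36 False [-0.6  0.   1.6]
20.5917 [-3.61348873e-04 -8.43787940e-06 -2.34412622e-04]
```

View pics/s6.png

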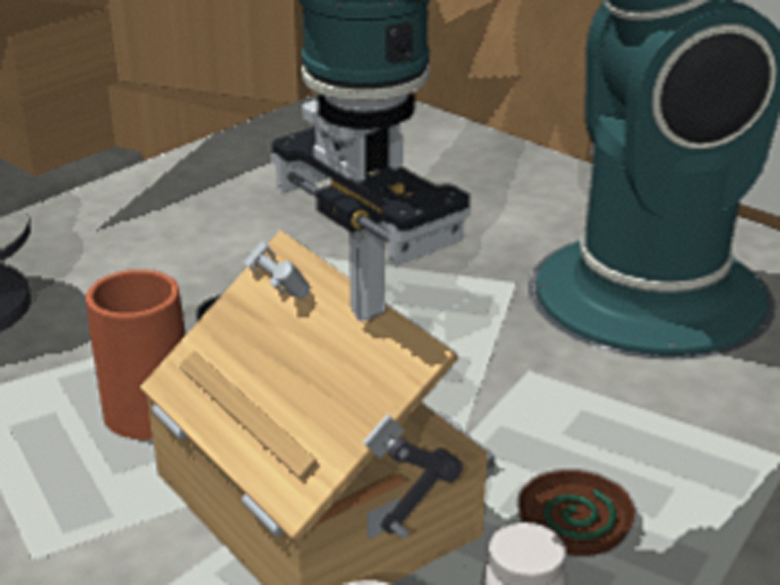

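```bash
python3 - <<'E'
from low import *
f0=np.array([0.5,.5,.2])
for a in list(range(32,3,-4))+[2]:
    hit=robot.move_linear(tcp(a),frame=Rv,velocity=.06 if a>9 else .04,threshold=14)
    s=robot.get_state(); print(a,hit,(s["force"]-f0).round(1))
    if hit: break
q=tcp(0); q[2]-=.006
print(robot.move_linear(q,frame=Rv,velocity=.015,threshold=10))
s=robot.get_state(); print(s["time"],s["ee_pos"][2]-.019,s["force"])
E
```

```text
32 False [-0.6 -0.8 -0.2]
28 False [-0.2 -0.3 -0.4]
24 False [-1.  -0.6 -0. ]
20 False [-1.1 -1.  -0.2]
16 False [-0.5 -2.  -0.9]
12 False [-0.4 -1.5 -0.2]
8 False [-0.9 -0.7  0.4]
4 False [ 0.  -1.3 -0.1]
2 False [-0.8 -0.2 -0.6]
True
24.625 0.11213195202869085 [-2.66456459 -0.89634634 12.09163223]
```

```bash
python3 - <<'E'
from low import *
e=robot.get_state()["ee_pos"]
robot.move_linear(e+[0,0,.11],frame=Rv,velocity=.15); robot.pause(.1)
snap("wrist","w7"); snap("scene","s7",(180,100,480,325),2.6); snap("top","t7",(215,140,435,305),3.6)
print(robot.get_state()["time"], robot.get_state()["ee_pos"])
for y in (-.04,-.046,-.05):
  print(y,*[ [proj(n,W(p,lidp(.169,y,t,0)))[0].round(1) for t in (.014,.048)] for n in ("wrist","scene","top")])
E
```

```text
25.7583 [0.48076973 0.03999117 0.24058752]
-0.04 [array([228.3, 238.8]), array([217.4, 250.1])] [array([312.7, 239.4]), array([312.5, 228. ])] [array([345.3, 280.7]), array([346.3, 278.9])]
-0.046 [array([221.6, 238.7]), array([209.9, 250.1])] [array([311.3, 238.4]), array([311.1, 226.9])] [array([348. , 281.1]), array([349.1, 279.3])]
-0.05 [array([217.1, 238.7]), array([204.9, 250.1])] [array([310.4, 237.7]), array([310.1, 226.2])] [array([349.8, 281.4]), array([351. , 279.7])]
```

View pics/w7.png

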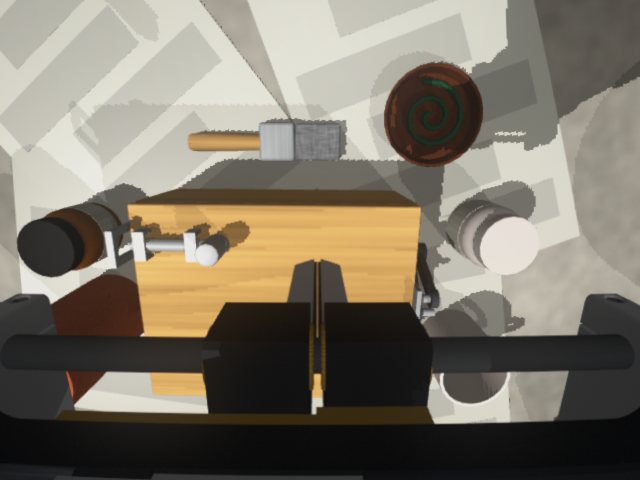

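View pics/s7.png

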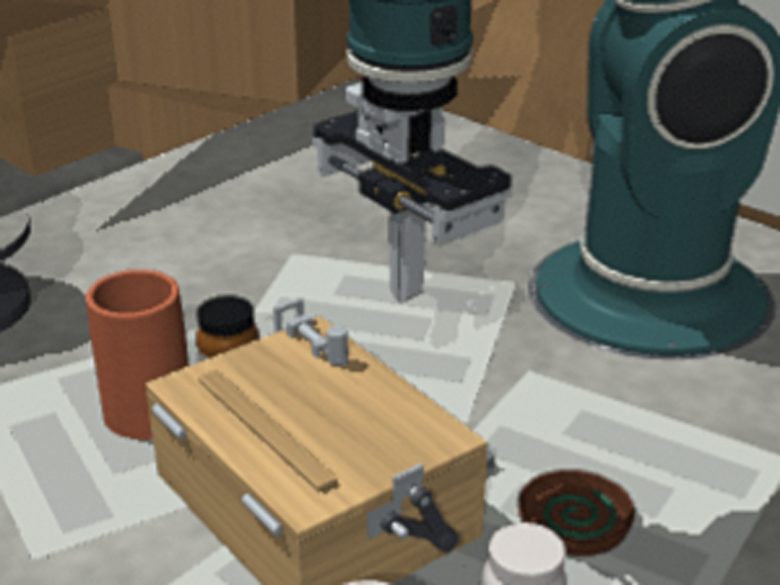

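View pics/t7.png

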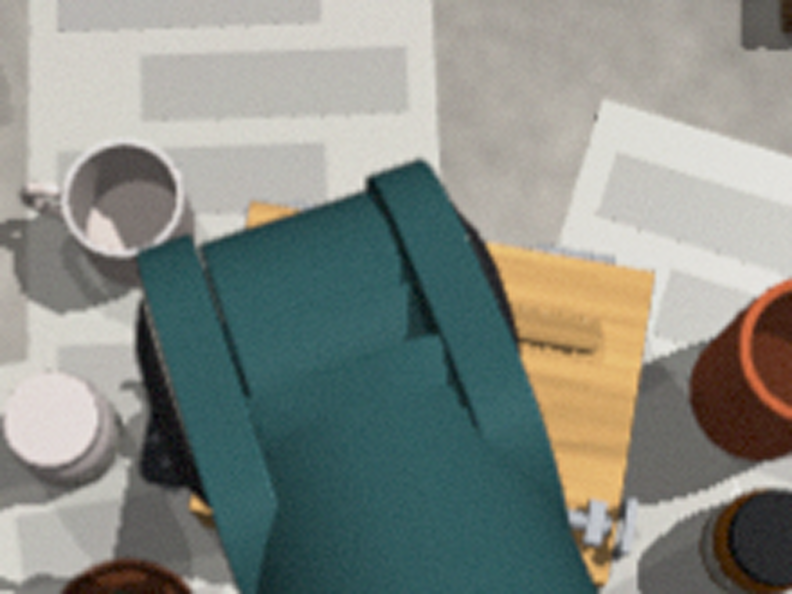

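```bash
python3 - <<'E'
from low import *
def at(y,z): return W(p,[.1-.165,y,z])[0]
robot.move_linear(at(-.005,.20),frame=Rv,velocity=.15)
robot.move_linear(at(-.005,.138),frame=Rv,velocity=.08,threshold=6)
robot.pause(.1); f0=robot.get_state()["force"]
cy=W([0,0,p[2]],[0,1,0])[0]
for y in (-.02,-.03,-.04,-.05,-.058,-.064,-.070):
    hit=robot.move_linear(at(y,.138),frame=Rv,velocity=.03,threshold=10)
    s=robot.get_state(); print(y,hit,((s["force"]-f0)@cy).round(1),(s["force"]-f0).round(1), ((s["ee_pos"]-at(0,0))@cy).round(4))
    if hit: break
print(s["time"]); snap("wrist","w8"); snap("scene","s8",(240,180,390,292),5.2)
E
```

```text
-0.02 False 1.1 [-0.3  1.2 -0.1] -0.02
-0.03 False -0.2 [-0.4 -0.2 -0.4] -0.0302
-0.04 False 0.1 [ 0.1  0.  -0.1] -0.0403
-0.05 False -1.1 [ 0.6 -1.3  0.7] -0.0502
-0.058 True 5.2 [0.4 5.2 3.3] -0.0564
29.7583
```

View pics/w8.png

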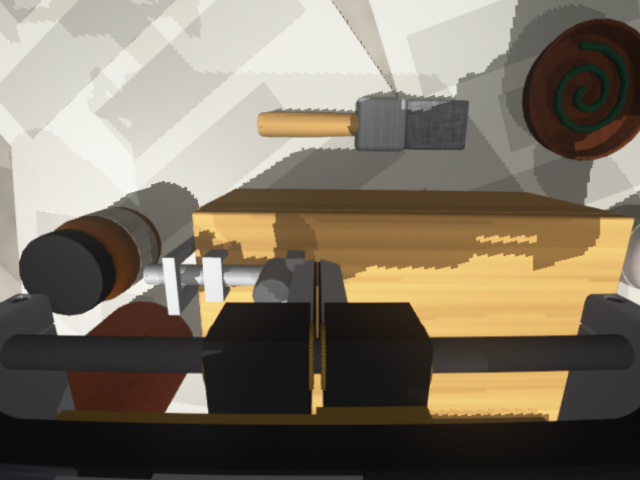

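View pics/s8.png

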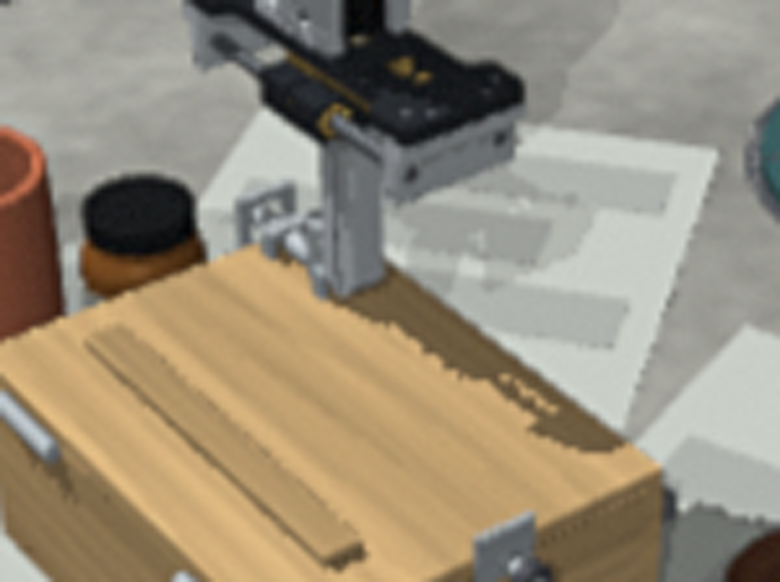

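```bash
python3 - <<'E'
from low import *
def at(y,z): return W(p,[.1-.165,y,z])[0]
cy=W([0,0,p[2]],[0,1,0])[0]
hit=robot.move_linear(at(-.070,.138),frame=Rv,velocity=.015,threshold=12)
s=robot.get_state(); print(hit,s["force"].round(1), ((s["ee_pos"]-at(0,0))@cy).round(4))
robot.move_linear(at(-.01,.138),frame=Rv,velocity=.08)
robot.move_linear(at(.04,.25),frame=Rv,velocity=.15); robot.pause(.1)
print(robot.get_state()["time"]); snap("wrist","w9"); snap("scene","s9",(240,180,390,292),5.2)
for y in (-.078,-.08,-.084,-.086): print(y,[proj(n,W(p,lidp(.165,y,.048,0)))[0].round(1) for n in("wrist","scene")])
E
```

```text
True [1.3 3.1 3.2] -0.0564
32.0083
-0.078 [array([174.2, 237.9]), array([302.3, 221.9])]
-0.08 [array([171.8, 237.9]), array([301.8, 221.6])]
-0.084 [array([167. , 237.9]), array([300.9, 220.9])]
-0.086 [array([164.6, 237.9]), array([300.4, 220.6])]
```

View pics/w9.png

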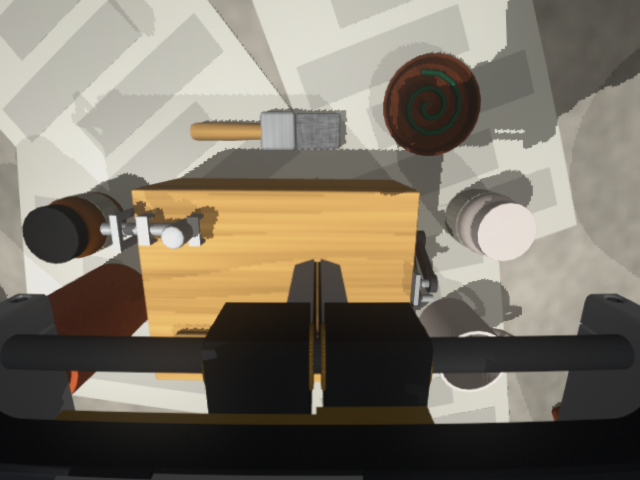

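View pics/s9.png

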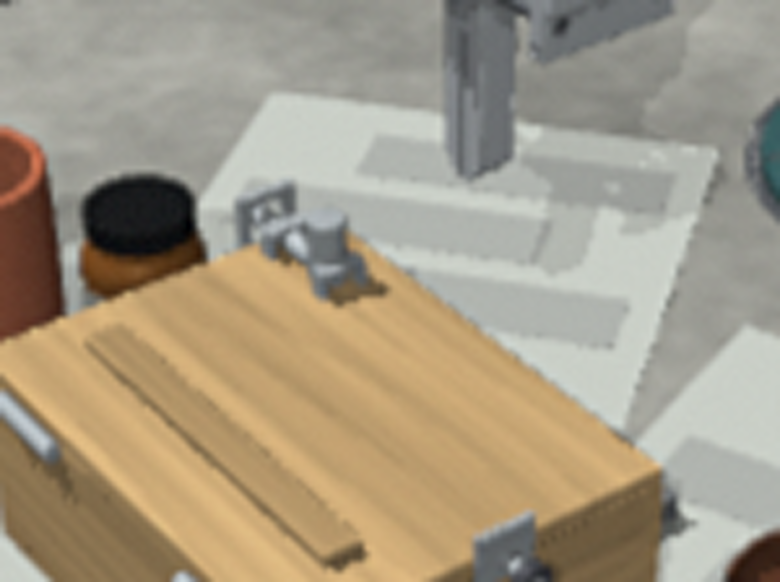

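```bash
python3 - <<'E'
from low import *
def at(y,z): return W(p,[.1-.165,y,z])[0]
cy=W([0,0,p[2]],[0,1,0])[0]
robot.move_linear(at(-.035,.1585),frame=Rv,velocity=.15,threshold=6)
robot.pause(.1); f0=robot.get_state()["force"]
for y in (-.05,-.054,-.057,-.06,-.063,-.066,-.07):
    hit=robot.move_linear(at(y,.1585),frame=Rv,velocity=.02,threshold=10)
    s=robot.get_state(); print(y,hit,(s["force"]-f0).round(1), ((s["ee_pos"]-at(0,0))@cy).round(4))
    if hit: break
robot.move_linear(at(-.02,.1585),frame=Rv,velocity=.08)
robot.move_linear(at(.04,.25),frame=Rv,velocity=.15); robot.pause(.1)
print(robot.get_state()["time"]); snap("wrist","w10"); snap("scene","s10",(240,180,390,292),5.2)
E
```

```text
-0.05 False [-0.4 -0.5  0.6] -0.0499
-0.054 False [-1.1 -0.1 -0.2] -0.0541
-0.057 False [-0.2  0.2  1.2] -0.0571
-0.06 False [-0.8  3.8  4.4] -0.0593
-0.063 True [-1.3  6.   9.9] -0.06
36.85
```

View pics/w10.png

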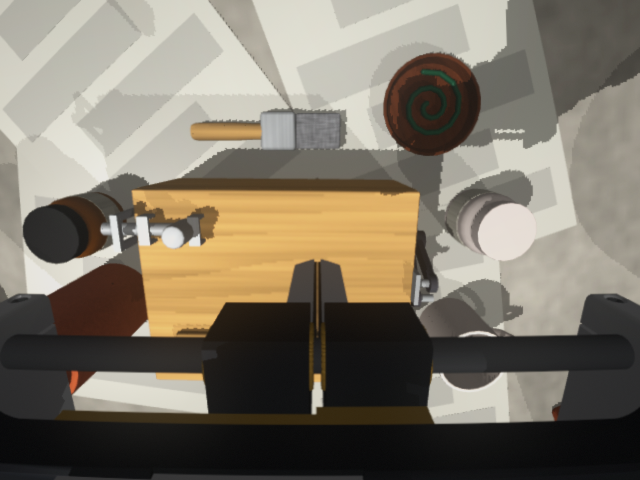

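View pics/s10.png

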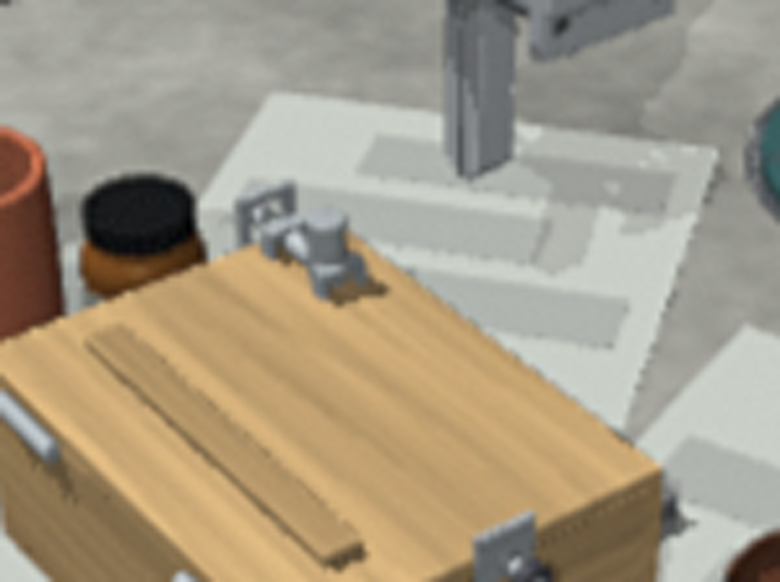

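```bash
python3 - <<'E'
import cv2,numpy as np
a=cv2.imread("pics/w9.png");b=cv2.imread("pics/w10.png");c=cv2.imread("pics/w7.png")
z=lambda i,u,v:cv2.resize(i[v:v+60,u:u+130],None,fx=6,fy=6,interpolation=cv2.INTER_CUBIC)
print(np.abs(a.astype(int)-b)[200:260,90:230].max())
cv2.imwrite("pics/kz.png",np.vstack([z(a,90,205),z(c,100,220)])[:600]) 
cv2.imwrite("pics/kz.png",cv2.resize(np.vstack([z(a,90,205),z(c,100,220)]),(640,590)))
s=cv2.imread("pics/s9.png"); t=cv2.imread("pics/s10.png"); print(np.abs(s.astype(int)-t)[150:320,200:420].max())
E
```

```text
77
11
```

View pics/kz.png

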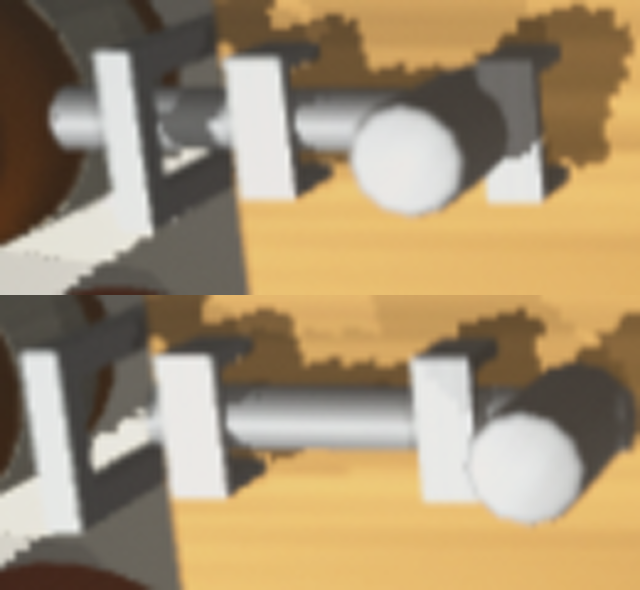

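```bash
python3 - <<'E'
from low import *
print(robot.get_state()["ee_pos"])
L=[lidp(.2,.13,.012,0),lidp(.2,-.13,.012,0),lidp(0,-.13,.012,0)]
print(proj("wrist",W(p,L)).round(1))
import cv2
a=cv2.imread("pics/w10.png")
cv2.imwrite("pics/c1.png",np.hstack([cv2.resize(a[165:215,105:175],None,fx=5,fy=5,interpolation=cv2.INTER_CUBIC),cv2.resize(a[165:215,385:455],None,fx=5,fy=5,interpolation=cv2.INTER_CUBIC)]))
E
```

```text
[0.49227957 0.03765583 0.24943   ]
[[418.7 189.4]
 [130.1 190.1]
 [157.1 379.8]]
```

View pics/c1.png

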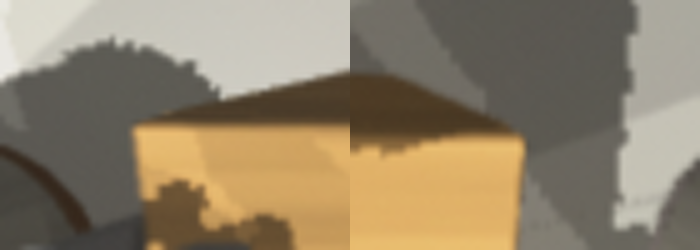

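```bash
cat > grip.py <<'E'
from low import *
def at(y,z): return W(p,[.1-.165,y,z])[0]
cy=W([0,0,p[2]],[0,1,0])[0]
def Rot(sg):
    cx=np.array([np.cos(p[2]),np.sin(p[2]),0]); z=np.array([0,0,-1.]); ty=sg*cx; return np.c_[np.cross(ty,z),ty,z]
E
python3 - <<'E'
from grip import *
s=robot.get_state(); print(s["qpos"].round(2))
for sg in (1,-1):
    q=robot.ik(at(-.083,.23),Rot(sg)); print(sg,None if q is None else q.round(2))
E
```

```text
[ 0.64  0.25 -0.9   1.88  0.22  1.11  1.08]
1 [ 0.64  0.19 -0.59  1.94  0.12  1.05 -0.16]
-1 [ 1.08  0.32 -1.13  1.93  0.33  1.09  2.79]
```

```bash
python3 - <<'E'
from grip import *
Rg=Rot(1)
robot.move_ptp(at(-.082,.23),Rg); robot.gripper_to(.045)
hit=robot.move_linear(at(-.082,.159),frame=Rg,velocity=.08,threshold=6); robot.pause(.1)
print(hit,robot.get_state()["time"],robot.get_state()["force"])
snap("wrist","w11"); snap("scene","s11",(240,180,390,292),5.2)
print(proj("wrist",[at(-.082,.159),at(-.082,.14),at(-.0785,.148)]))
E
```

```text
False 40.1 [-0.14618532  0.01986348  0.16898855]
[[318.49535399 285.19989098]
 [318.37541    271.93657206]
 [318.42708957 271.2607766 ]]
```

View pics/w11.png

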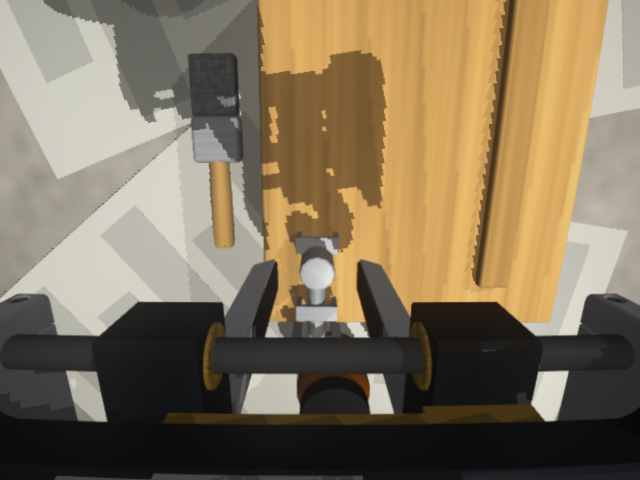

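View pics/s11.png

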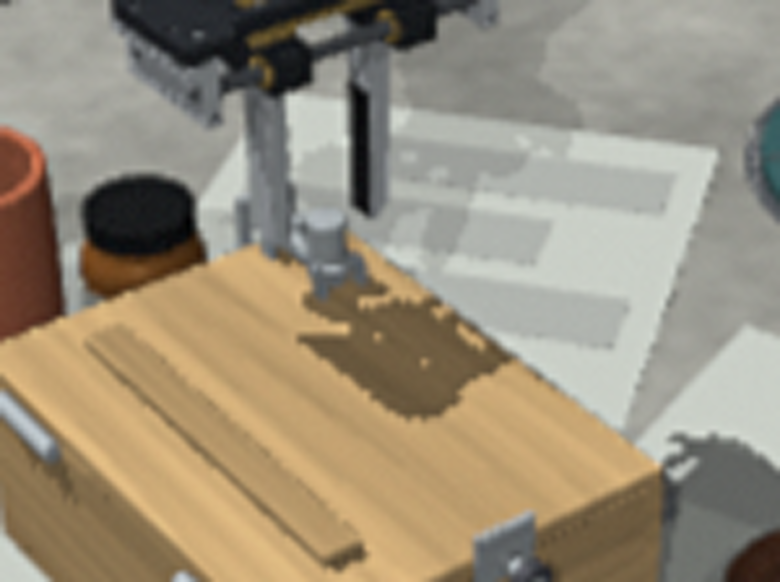

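```bash
python3 - <<'E'
from grip import *
Rg=Rot(1)
robot.move_linear(at(-.083,.157),frame=Rg,velocity=.04,threshold=6)
robot.gripper_to(.014); robot.pause(.1); s=robot.get_state(); f0=s["force"]; print(s["opening"],f0)
for y in (-.085,-.087,-.089,-.091,-.093):
    hit=robot.move_linear(at(y,.157),frame=Rg,velocity=.015,threshold=12)
    s=robot.get_state(); print(y,hit,(s["force"]-f0).round(1), ((s["ee_pos"]-at(0,0))@cy).round(4))
    if hit: break
print(s["time"]); snap("wrist","w12"); snap("scene","s12",(240,180,390,292),5.2)
E
```

```text
0.018956617794405318 [ 2.3288997   0.36486519 -0.44850778]
-0.085 True [-0.8  2.9  2.8] -0.0831
41.2917
```

View pics/w12.png

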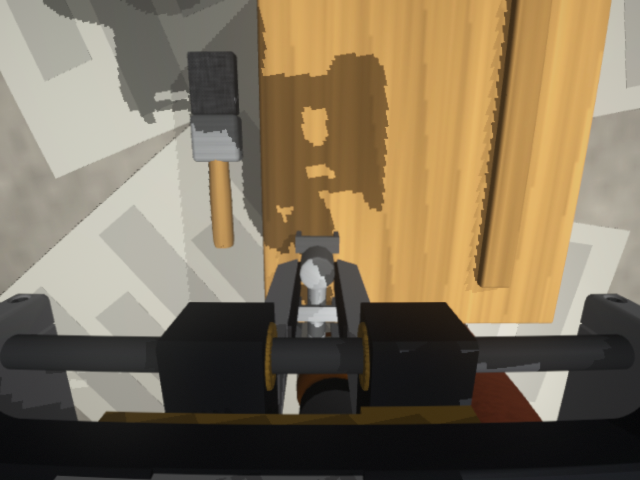

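View pics/s12.png

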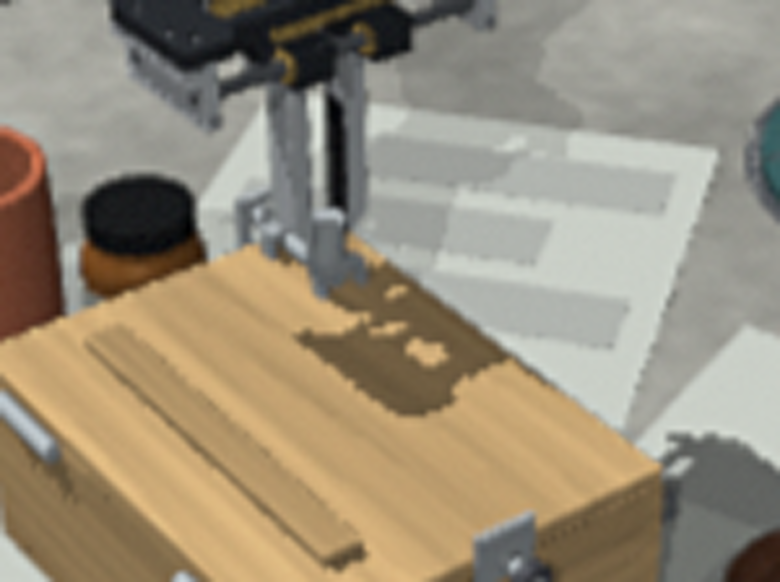

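```bash
python3 - <<'E'
from grip import *
Rg=Rot(1)
fs=[]
hit=robot.move_linear(at(-.089,.157),frame=Rg,velocity=.015,threshold=22)
s=robot.get_state(); print(hit,s["force"].round(1), ((s["ee_pos"]-at(0,0))@cy).round(4),s["opening"])
robot.pause(.2); print(((robot.get_state()["ee_pos"]-at(0,0))@cy).round(4))
snap("wrist","w13",(240,210,400,330),5); robot.gripper_to(.045)
robot.move_linear(at(-.083,.25),frame=Rg,velocity=.15); robot.pause(.1)
snap("wrist","w14"); snap("scene","s14",(240,180,390,292),5.2); print(robot.get_state()["time"])
for y in (-.08,-.082,-.084): print(proj("wrist",W(p,[lidp(.165,y,.048,0)])).round(1))
print(proj("wrist",W(p,[lidp(.2,-.13,.012,0),lidp(0,-.13,.012,0)])))
E
```

```text
True [2.7 4.8 3. ] -0.0833 0.019249221607581597
-0.0833
43.5167
[[318.9 231.8]]
[[318.9 234.2]]
[[318.9 236.5]]
[[281.98425702 273.27989412]
 [490.72034208 273.01901086]]
```

View pics/w14.png

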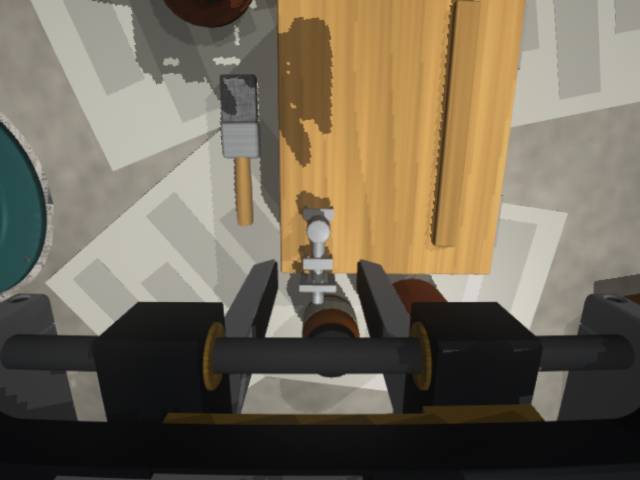

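View pics/w13.png

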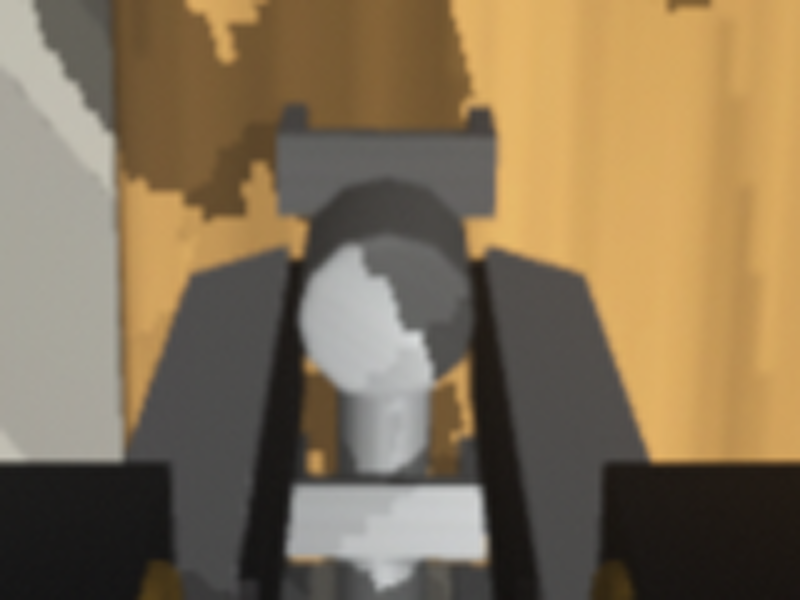

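View pics/s14.png

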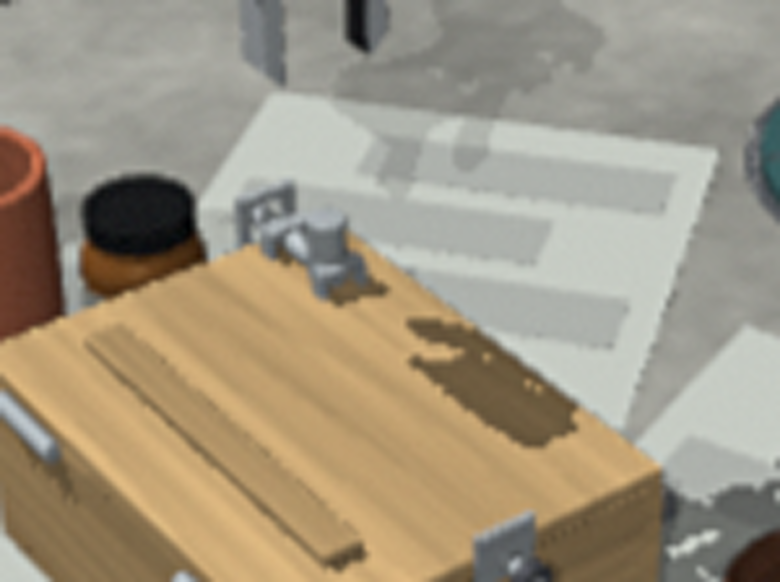

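```bash
python3 - <<'E'
from low import *
c=robot.camera_info("wrist"); s=robot.get_state(); Rc=cv2.Rodrigues(c["rvec"])[0]; cam=-Rc.T@c["tvec"]
T=s["tool_rot"]; o=T.T@(cam-s["ee_pos"]); M=Rc@T   # cam from tool
K=np.array([[c["fx"],0,c["cx"]],[0,c["fy"],c["cy"]],[0,0,1.]])
def pr(pos,rot,P):
    R_=M@rot.T; t=-R_@(pos+rot@o); return cv2.projectPoints(np.array(P,float),cv2.Rodrigues(R_)[0],t,K,c["dist"])[0][:,0]
pts=W(p,[lidp(.2,.13,.012,0),lidp(.2,-.13,.012,0)])
kn=lambda y:W(p,[lidp(.165,y,.048,0)])
for pos in ([0.48076973,0.03999117,0.24058752],[0.49227957,0.03765583,0.24943]):
    print(pr(np.array(pos),Rv,pts).round(1),[pr(np.array(pos),Rv,kn(y))[0].round(1) for y in(-.045,-.05,-.08,-.085)])
a=cv2.imread("pics/w7.png")
cv2.imwrite("pics/c2.png",np.hstack([cv2.resize(a[180:280,100:240],None,fx=5,fy=5,interpolation=cv2.INTER_CUBIC)]))
a=cv2.imread("pics/w10.png"); cv2.imwrite("pics/c3.png",cv2.resize(a[170:270,90:230],None,fx=5,fy=5,interpolation=cv2.INTER_CUBIC))
E
```

```text
[[420.8 201.8]
 [126.4 202.1]] [array([212. , 252.5]), array([205.8, 252.4]), array([168.8, 252.4]), array([162.6, 252.4])]
[[419.4 187.2]
 [130.5 187.6]] [array([214.8, 235.4]), array([208.7, 235.4]), array([172.4, 235.4]), array([166.4, 235.4])]
```

View pics/c2.png

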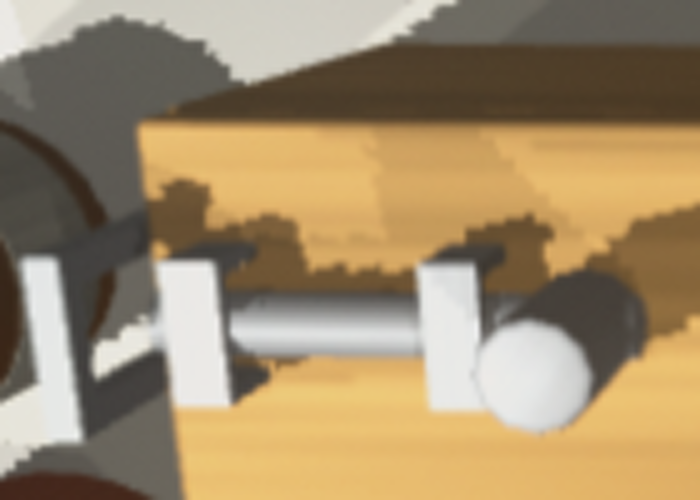

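View pics/c3.png

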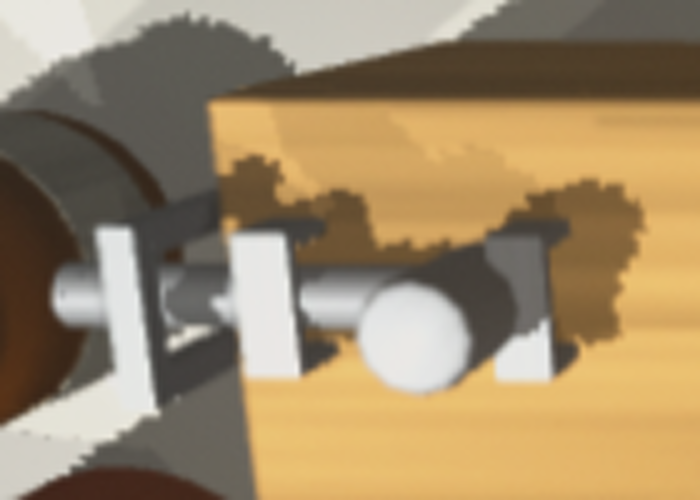

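```bash
python3 - <<'E'
from h import *
a=cv2.imread("pics/w14.png"); cv2.imwrite("pics/c4.png",cv2.resize(a[190:320,260:400],None,fx=4.5,fy=4.5,interpolation=cv2.INTER_CUBIC))
a=cv2.imread("pics/s14.png"); cv2.imwrite("pics/c5.png",cv2.resize(a[150:320,200:430],None,fx=3,fy=3,interpolation=cv2.INTER_CUBIC))
E
```

```text
(no output)
```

View pics/c4.png

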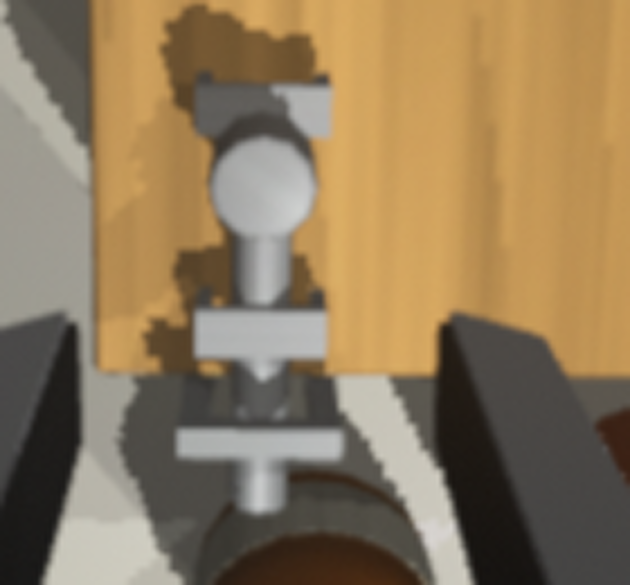

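View pics/c5.png

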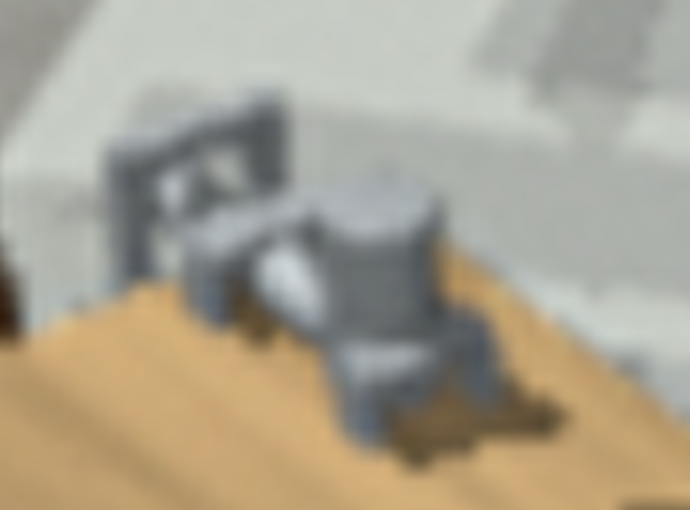

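```bash
python3 - <<'E'
from grip import *
Rg=Rot(1)
Y=lambda:((robot.get_state()["ee_pos"]-at(0,0))@cy).round(4)
robot.move_linear(at(-.081,.159),frame=Rg,velocity=.15,threshold=8)
robot.gripper_to(.014); robot.pause(.1); print(robot.get_state()["opening"],Y())
for y in (-.076,-.070):
    h=robot.move_linear(at(y,.159),frame=Rg,velocity=.03,threshold=10); s=robot.get_state(); print(h,Y(),s["force"].round(1))
    if h: break
h=robot.move_linear(at(-.090,.159),frame=Rg,velocity=.03,threshold=12); s=robot.get_state(); print(h,Y(),s["force"].round(1),s["time"],s["opening"])
snap("wrist","w15",(240,210,400,330),5)
E
```

```text
0.0184750357064806 -0.081
False -0.0758 [0.7 0.3 6.2]
False -0.0698 [1.4 0.8 6.1]
True -0.0813 [0.5 6.1 5.6] 46.0667 0.018374572513712648
```

View pics/w15.png

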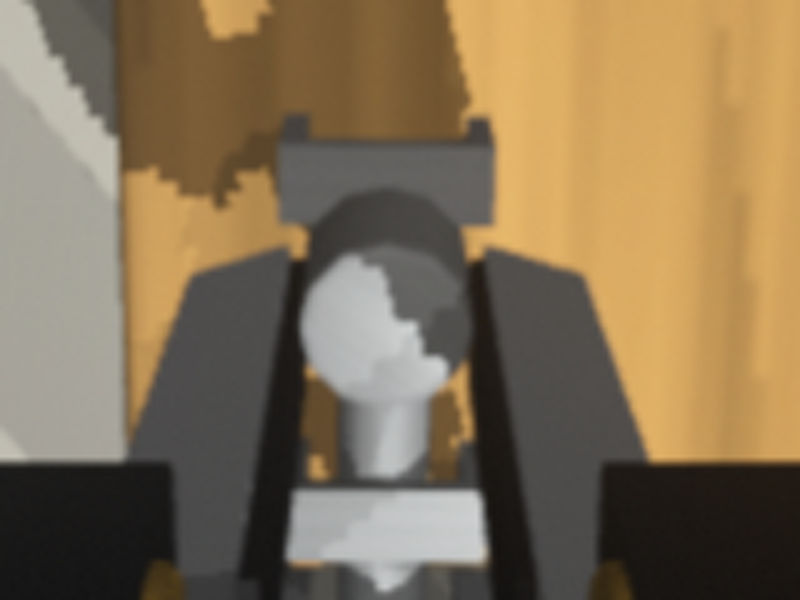

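```bash
python3 - <<'E'
from grip import *
Rg=Rot(1)
Y=lambda:((robot.get_state()["ee_pos"]-at(0,0))@cy).round(4)
h=robot.move_linear(at(-.038,.159),frame=Rg,velocity=.05,threshold=10); print(h,Y(),robot.get_state()["opening"],robot.get_state()["force"])
h=robot.move_linear(at(-.090,.159),frame=Rg,velocity=.05,threshold=12); s=robot.get_state(); print(h,Y(),s["force"].round(1),s["time"],s["opening"])
snap("wrist","w16",(240,210,400,330),5)
E
```

```text
True -0.0459 0.018571818756054213 [-0.36423941 -4.84193183  5.84386638]
True -0.0813 [0.  5.  5.2] 47.5417 0.018541540793343712
```

View pics/w16.png

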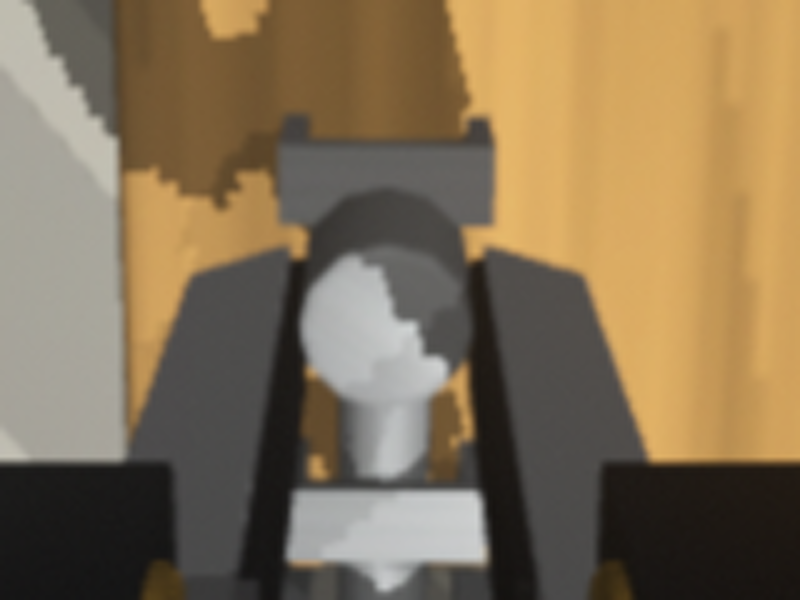

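```bash
python3 - <<'E'
from grip import *
Rg=Rot(1)
robot.gripper_to(.045); robot.move_linear(at(-.083,.27),frame=Rg,velocity=.15)
robot.move_ptp([.33,-.2,.33],Rg); robot.pause(.2)
s=robot.get_state(); print(s["time"],s["force"].round(2))
snap("top","t17",(215,140,435,305),3.6); snap("scene","s17",(180,100,480,325),2.6)
L=[lidp(.2,.13,.012,0),lidp(.2,-.13,.012,0),lidp(0,-.13,.012,0),lidp(.165,-.08,.048,0)]
print(((proj("scene",W(p,L))-[180,100])*2.6).round(0)); print(((proj("top",W(p,L))-[215,140])*3.6).round(0))
E
```

```text
50.0917 [-0.6   0.57 -0.43]
[[488. 439.]
 [318. 314.]
 [144. 383.]
 [317. 316.]]
[[185. 510.]
 [607. 582.]
 [652. 266.]
 [541. 505.]]
```

View pics/t17.png

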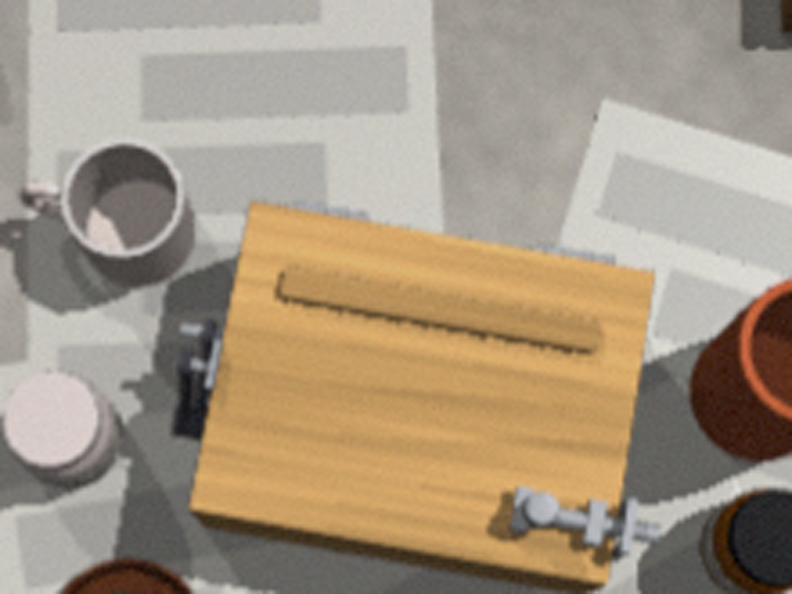

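View pics/s17.png

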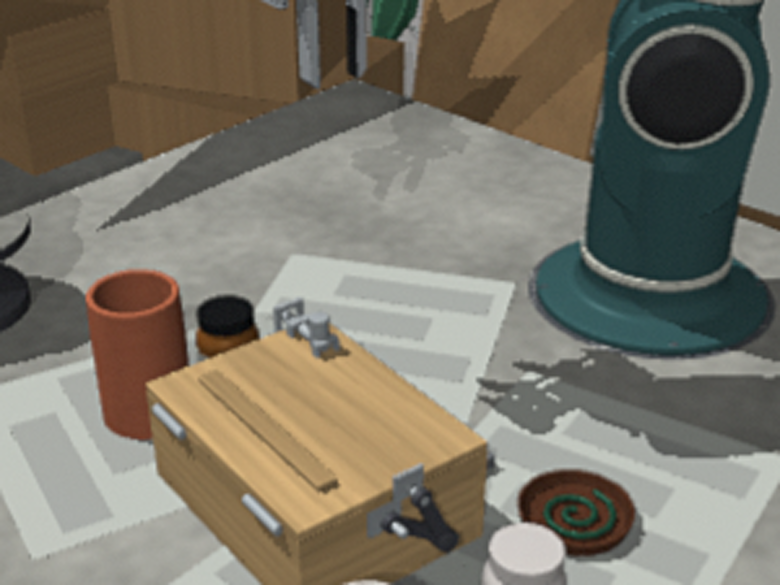

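The lid is shut: in the scene crop its corners lie at about (487,440) and (148,384), within 4 px of where a closed lid projects. The bolt passes through the staple, with its tip at (655,530) in the top crop, the bystanders look undisturbed, and the arm is clear.

```bash
python3 -c "
from rig import robot
robot.sign_off(); print(robot.get_state()['time'])"
```

```text
the job is handed in; nothing more can be done
the job is handed in; nothing more can be done
```

The chest is shut and bolted, and I handed the job in at about 50 s of the 64 s allowed.

- **Stay:** I gripped the knuckle by its ends and swung it about 34° (roughly 39 mm) round its pivot. The sensed force changed by no more than about 3 N. It folded and stayed folded after I let go.
- **Lid:** I lowered it with closed fingertips near its free edge, feeling only a few newtons. It stopped at a 10 N contact with its outer face at 112.1 mm, against 112 mm expected. The last pictures match a closed lid to within a few pixels.
- **Bolt:** It is home against its hard stop, with its tip showing beyond the staple. My picture estimates disagreed here, giving only 30 to 32 mm of travel. To settle it I gripped the knob, drew the bolt fully back and slid it home again. The arm measured 35.4 mm from stop to stop, against 35 mm given.
- **Other things:** In the last pictures the mug, left jar, vase and dish look where they were. The right jar is only partly in view but also looks unmoved. I last saw the brush, in place, in the wrist picture at about 43 s.

The bolt was pushed against its end stop several times, with thresholds up to 22 N. It was also drawn back once while the lid was shut. No check failed at the end.

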